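Wedge the dicing cassette into the bench dicer

ROBOT

A 6-joint arm with a two-finger parallel gripper is mounted at the origin on the work surface. World frame = base frame: x ahead of the robot, y to its left, z up, the work surface at z = 0. Lengths are in m, angles in degrees, forces in N, time in s.
With the tool pointing down it reaches from about 0.375 to 0.9 m from the base axis. Payload 3.1 kg.
Tool frame: the origin (TCP) lies at the very end of the fingers, on their centre line; the grasp point (between the pads) lies 19 mm behind it; z points along the fingers, y is the direction in which the jaws open and shut (so a half turn about z gives the same grasp; the last joint's range is limited). The gripper opens to 87 mm and grips with 3 to 60 N. Pads are 19 mm wide; open, the fingers measure 117 mm over their backs; the gripper's body (75 mm by 190 mm) begins 51 mm behind the grasp point.
Start: joints at [53.256, 30.224, 82.088, -0, 67.689, -10.227], TCP at [0.279, 0.559, 0.223] pointing down, gripper open.
Joint ranges: [-176.69, 176.69], [-43.24, 126.21], [12.49, 139.97], [-82, 262], [0, 151.66], [-163.58, 163.58]. Speed limits (degrees/s): [159.86, 159.86, 180, 180, 180, 180].

INTERFACE

Orientations are given as a 3x3 rotation matrix whose columns are the frame's x, y, z axes.
In Python, from rig import bot gives the robot as it stands. The module is installed in compiled form; this text tells all that it offers.
- The arm moves only by the tool play_rows, never from a script. Its argument "targets" is a list of rows, each a list of 7 numbers: the closure, from 0 (fully open) to 1 (shut), then the shift along the world's x, y, z in m, then the turn, a rotation vector about the world's x, y, z in rad. A call has 1 to 12 rows; each row shifts and turns the commanded pose from where the row before left it; what a row does not reach is not made up. A row lasts 1/8 s, in which the tool goes at most 62.5 mm and 10.7 degrees, less where a joint would pass 70% of its speed; a pose out of reach is approached as far as the arm can. A call with a gripper value outside its range is refused whole. The fingers move at their own pace and stop on an object; the grip force is fixed at half the most. Time passes only in rows, so rows that do not move let the fingers close. It gives the time, the measured TCP pose, the force and the opening at its end, in the units of the state.
- bot.read_state(): the state, without advancing time (a new reading comes with each control period).
- bot.capture(name): name is "scene" or "top" or "wrist"; returns the picture (384x512x3 uint8, blue, green, red); there is no depth.
- bot.get_calibration(name): a dict with "fx", "fy", "cx", "cy" (pixels), "R" (3x3) and "t" (3): a world point X has camera coordinates R X + t. Camera axes: x right, y down, z forward; pixel columns grow to the right and rows downward; lengths in m; the calibration is good to about 2 mm. A picture is of the moment at which its call begins: read the wrist's pose just before it. get_calibration takes no time and is no camera call; for the wrist camera it gives the pose at the moment of the call.
- bot.hand_in(): hands the job in, once; it reports no verdict.
The state is a dict: "time_s": time; "joint_positions": joint angles; "qvel": joint speeds; "tau": joint torques, N m; "position": TCP position; "tcp_rot": TCP orientation; "force": force on the tool from outside, world axes, zero at the start; "moment": the same for the moment, N m; "opening": opening from 0.0 (shut) to 1.0 (fully open).
Only numpy, scipy, OpenCV 4.12 (cv2) and the standard library are available. Lean on these libraries where they do the work, as an engineer would, in place of code of your own. Each camera call takes 0.05 s, during which the arm holds its last target. There are 200 camera calls.

TASK

Take the dicing cassette with the red handle out of the steel tray, set it nose first on the front ledge of the bench dicer and slide it into the tapered dovetail way until it is wedged firmly tight, then let go and leave it there. Feel for the tight spot, which changes with how the jaws were last adjusted: push it home firmly but do not ram it, and leave the blue cassette and the other things on the table where they are.

Things in the scene. Friction and masses are not known exactly. Their poses are not given: they have to be found in the camera images.
- cassette_grip (a point): Centre of the red handle of the cassette: a square block 24 x 24 mm, 38 mm tall, standing in the middle of the cassette, its sides parallel to the cassette's x and y. The point is 40 mm above the cassette's underside, the block's top 54 mm, the cassette's upper face 17 mm. x points to the nose (narrow end, red mark on top), z up. The cassette starts flat in the tray; about 0.25 kg.
- cassette: The red-handled dicing cassette, a white dovetailed plate 84 mm long (x), 16 mm thick, steel grid on top; origin at the centre of its underside. Its long sides lean inward going up (25 degrees from vertical) and converge to the nose by 3 degrees each: half-way up it is 59.6 mm wide at the nose, 68.4 mm at the tail, and about 6 mm more along the bottom edge.
- spare: A second cassette of the same shape with a BLUE handle and a finer grid, beside the first in the tray; origin at the centre of its underside. Not to be moved.
- tray: Fixed shallow stainless tray, 170 x 250 mm, rim 25 mm high, walls 3 mm, inner floor 3 mm above the table; origin at the centre of its underside. The cassettes lie in it side by side along its y axis, centres about 110 mm apart, noses roughly along its +x; which is which varies.
- dicer: Fixed grey base of the bench dicer, its x from -170 to +100 mm, up to 160 mm wide; origin on the table under the way. Its floor is flat, 30 mm above the table: an open ledge 92 mm wide from x = -170 to -70 mm, then jaws from -50 to +60 mm, tops 19 mm above the floor, with cheeks outside (22 mm). A stop wall at x = 88 mm (34 mm above the floor, two stubs to 64 mm) lies beyond any tight position.
- way_seat (a point): On the way's centre line at floor level, at the dicer's x = 0; x is the direction of insertion, z up. The cassette's centre first becomes tight somewhere from 0 to 24 mm beyond this point, depending on the unseen setting of the +y jaw (screwed 0 to 2.5 mm outward, which also shifts the tight cassette up to 1.3 mm to +y). Held off-centre, one jaw pushes back sideways before it is tight.
- way_mouth (a point): Middle of the entrance between the jaws at floor level, 50 mm before the seat point. The jaws are undercut and narrow by 3 degrees a side along +x to match the cassette; the entrance is about 9.5 mm wider than the cassette's nose.
- jaw_spring (a point): Middle of the -y jaw, 53 mm from the centre line, 11 mm above the floor. This jaw is backed by a stiff spring (30 N/mm sideways): after first touch the cassette goes on some 2 to 5 mm while the push rises to about 15 N, and friction then keeps it wedged. A straight push of 15 to 25 N, the cassette free to centre itself, wedges it rightly; over 35 N is ramming.
- bowl: Bystander: stainless bowl, 130 mm across, 60 mm high; origin at its foot.
- bottle: Bystander: upright white plastic bottle, 60 mm across, 160 mm high; origin at its foot.
- jar: Bystander: amber jar, 64 mm across, 80 mm high; origin at its foot.
- cup: Bystander: white cup, 70 mm across, 80 mm high; origin at its foot.
- cheese: Bystander: block of cheese 90 x 160 x 70 mm on the white board at the left; origin at its underside.
- spatula: Bystander: spatula lying at the right; origin at its underside.
Things that resemble listed ones, but are neither listed nor needed, are in the scene too. Leave any purple look-alike of the cassette alone.

How it is judged:
By the outcome, as a careful person would: the job done as asked, in the order asked, and still so for the second after the job is handed in, with the robot touching nothing.
It also fails if it takes over 54 s, if anything falls off the work surface, if the arm or the gripper's body presses on something with over 40 N, if the wrist force passes 120 N, or if a joint passes its speed limit or range.

## Working session

There is one attempt and no reset: what is moved stays moved. The work goes in short steps, Python scripts to look and compute and a tool call to move; the robot and the scene stay as the last step left them, time stands still between calls to the robot, and variables do not carry over. Pictures are saved under pics/ and viewed, about 8 in all and at most 12, crops included, and the job is handed in when it is done.

Besides the shell and the picture viewer there is one more tool, called after "Emit:" by a JSON object that holds its "fn" and its "kwargs", one argument or row to a line. play_rows: Moves the arm, as the interface text tells. Its arguments: {"type":"object","properties":{"targets":{"type":"array","items":{"type":"array","items":{"type":"number"}}}},"required":["targets"]}

```bash
mkdir -p pics; cat > h.py <<'E'
import numpy as np, cv2
from rig import bot
def shot(n,f):
    c=bot.get_calibration(n); im=bot.capture(n); cv2.imwrite('pics/'+f,im); return im,c
def ray(c,u,v,z):
    R=np.array(c['R']);t=np.array(c['t'])
    o=-R.T@t; d=R.T@np.array([(u-c['cx'])/c['fx'],(v-c['cy'])/c['fy'],1])
    return o+d*(z-o[2])/d[2]
def proj(c,X):
    p=np.array(c['R'])@np.array(X)+np.array(c['t']); return c['fx']*p[0]/p[2]+c['cx'],c['fy']*p[1]/p[2]+c['cy']
E
python3 - <<'E'
from h import *
s=bot.read_state()
print(s['time_s'],s['position'],s['force'],s['opening'],np.round(s['tcp_rot'],3))
a,c=shot('top','top0.png'); b,d=shot('scene','scene0.png')
for k in (c,d): print(k['fx'],k['cx'],k['cy'],np.round(-np.array(k['R']).T@np.array(k['t']),3),np.round(k['R'],2).tolist())
E
```

```text
0.0 [0.27852074 0.55867154 0.22156815] [-0.26331963 -0.53431925  0.22185744] 0.9988517421013876 [[-0.895  0.446 -0.001]
 [ 0.446  0.895 -0.002]
 [ 0.    -0.002 -1.   ]]
347.3495994633364 252.68328001902321 193.87530342883005 [0.257 0.037 1.412] [[0.09, -1.0, 0.01], [-0.97, -0.09, -0.23], [0.23, 0.01, -0.97]]
448.6959051264632 259.5965821656683 188.81539345099068 [1.556 0.834 1.394] [[-0.62, 0.79, -0.01], [0.57, 0.44, -0.69], [-0.54, -0.43, -0.72]]
```

View pics/top0.png

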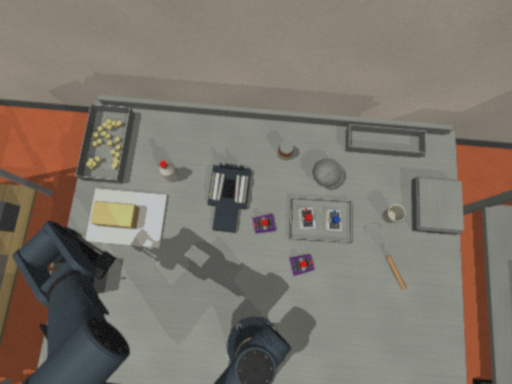

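View pics/scene0.png

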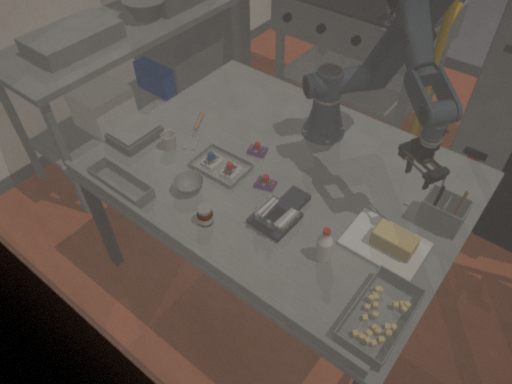

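Top view: the red cassette is at (307,217) and the blue at (335,219), both in the tray at about (321,220). The dicer is at (230,197) with its ledge end at (227,222). Purple look-alikes are at (264,223) and (302,264).

```bash
python3 - <<'E'
from h import *
im=cv2.imread('pics/top0.png'); c=bot.get_calibration('top')
print('red',ray(c,308,214,.05),'blue',ray(c,335,216,.05))
print('ledge end L/R',ray(c,213,230,.03),ray(c,237,231,.03),'far',ray(c,216,164,.05),ray(c,251,168,.05))
print('purple',ray(c,264,223,.02),ray(c,302,264,.02),'bottle',ray(c,166,170,.03))
h=cv2.cvtColor(im,cv2.COLOR_BGR2HSV)
m=((h[...,0]<8)|(h[...,0]>172))&(h[...,1]>140)&(h[...,2]>90); m=m.astype(np.uint8)
n,_,st,ce=cv2.connectedComponentsWithStats(m)
for i in range(1,n):
  if 190<ce[i][1]<280 and 240<ce[i][0]<350: print(st[i],ce[i],ray(c,*ce[i],.05))
cv2.imwrite('pics/t1.png',cv2.resize(im[150:280,190:370],None,fx=4.4,fy=4.4,interpolation=cv2.INTER_CUBIC))
w=bot.get_calibration('wrist'); print(w['fx'],-np.array(w['R']).T@np.array(w['t']),np.round(w['R'],2).tolist())
E
```

```text
red [ 0.51336545 -0.17018095  0.05      ] blue [ 0.51508406 -0.27757702  0.05      ]
ledge end L/R [0.41810001 0.20078741 0.03      ] [0.42278881 0.10515552 0.03      ] far [0.68683721 0.2175685  0.05      ] [0.68294324 0.07291228 0.05      ]
purple [4.66051809e-01 3.67853694e-04 2.00000000e-02] [ 0.31773453 -0.16190076  0.02      ] bottle [0.64820347 0.42348149 0.03      ]
[306 209   1   2   2] [306.  209.5] [ 0.53081204 -0.16125238  0.05      ]
[305 213   7   8  45] [307.93333333 216.95555556] [ 0.50146429 -0.17055471  0.05      ]
[261 219   7   7  40] [263.975 222.225] [0.46462096 0.00150578 0.05      ]
[254 224   2   2   4] [254.5 224.5] [0.45221346 0.03799654 0.05      ]
[299 261   8   6  41] [302.85365854 263.56097561] [ 0.31838663 -0.1607986   0.05      ]
[310 261   2   3   5] [310.6 261.8] [ 0.3277272  -0.19018665  0.05      ]
304.11383898613076 [0.21897056 0.58947388 0.38316561] [[0.45, 0.89, -0.0], [0.87, -0.43, 0.25], [0.22, -0.11, -0.97]]
```

View pics/t1.png

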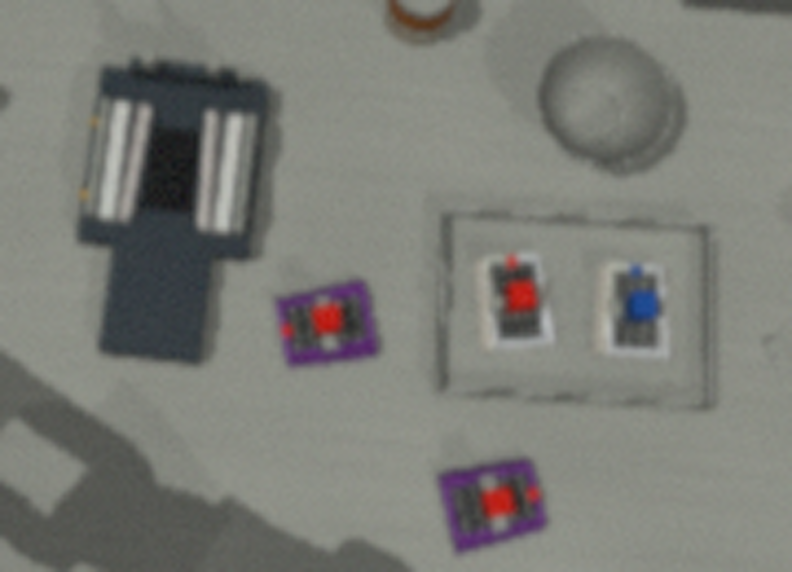

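Emit:
{"fn": "play_rows", "kwargs": {
  "targets": [
    [0,0.03,-0.051,0,0,0,-0.139],
    [0,0.03,-0.051,0,0,0,-0.139],
    [0,0.03,-0.051,0,0,0,-0.139],
    [0,0.03,-0.051,0,0,0,-0.139],
    [0,0.03,-0.051,0,0,0,-0.139],
    [0,0.03,-0.051,0,0,0,-0.139],
    [0,0.03,-0.051,0,0,0,-0.139],
    [0,0.03,-0.051,0,0,0,-0.139],
    [0,0,0,0,0,0,0],
    [0,0,0,0,0,0,0]
  ]
}}

```text
time_s: 1.35
position: [0.5182, 0.1513, 0.2221]
tcp_rot: [[0.004, 1.0, -0.002], [1.0, -0.004, 0.0], [0.0, -0.002, -1.0]]
force: [0.3, 0.6, 0.8]
opening: 1.002
```

```bash
python3 - <<'E'
from h import *
s=bot.read_state(); print(s['time_s'],s['position'],s['force'],np.round(s['tcp_rot'],3).tolist())
shot('wrist','w1.png')
E
```

```text
1.35 [0.51819212 0.15129085 0.22205358] [0.28530619 0.56116451 0.8125713 ] [[0.004, 1.0, -0.002], [1.0, -0.004, 0.0], [0.0, -0.002, -1.0]]
```

View pics/w1.png

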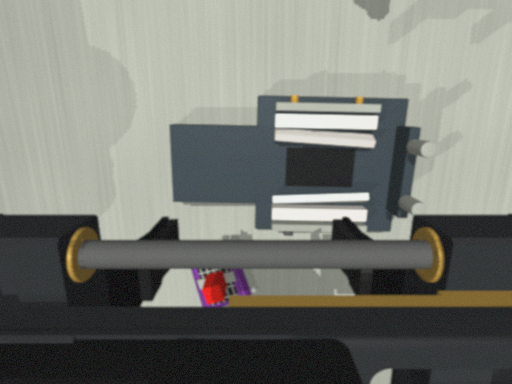

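Wrist view (right = +x, up = +y): ledge corners are near (171,124) and (172,203), jaw tops at (275–378, 121) and (272–367, 214), and the stop wall is on the right at x≈400. I'll fit the ledge edges next.

```bash
python3 - <<'E'
from h import *
im=cv2.imread('pics/w1.png'); c=bot.get_calibration('wrist')
g=cv2.GaussianBlur(im,(3,3),0).astype(float).mean(2)
def edge(line,lo):  # half-level crossing
    i=np.argmax(np.abs(np.diff(line))[lo[0]:lo[1]])+lo[0]
    a,b=line[i-3],line[i+4]; m=(a+b)/2
    for k in range(i-3,i+4):
        if (line[k]-m)*(line[k+1]-m)<=0: return k+(m-line[k])/(line[k+1]-line[k])
def side(v0,v1,us,z):
    P=np.array([ray(c,u,edge(g[:,u],(v0,v1)),z)[:2] for u in us]); return np.polyfit(P[:,0],P[:,1],1),P
up,_=side(115,135,range(180,250,3),.03); dn,_=side(195,211,range(180,250,3),.03)
P=np.array([ray(c,edge(g[v,:],(162,182)),v,.03)[:2] for v in range(130,198,3)]); fr=np.polyfit(P[:,1],P[:,0],1)
print('side yaw',np.degrees(np.arctan(up[0])),np.degrees(np.arctan(dn[0])),'front yaw',-np.degrees(np.arctan(fr[0])))
for x in (.42,.5): print(x,np.polyval(up,x),np.polyval(dn,x),'mid',(np.polyval(up,x)+np.polyval(dn,x))/2)
print('front x at mid',np.polyval(fr,np.polyval((up+dn)/2,.42)))
# cheeks/base outer at jaws, jaws white ends
for n,(u,v,z) in dict(JuL=(275,113,.049),JuR=(378,115,.049),JlL=(272,222,.049),JlR=(367,222,.049)).items(): print(n,ray(c,u,v,z))
w=[(edge(g[:,u],(140,155)),edge(g[:,u],(180,193))) for u in (295,320,345)]; print(w)
cv2.imwrite('pics/c1.png',cv2.resize(im[85:245,150:450],None,fx=2.6,fy=2.6,interpolation=cv2.INTER_CUBIC))
E
```

```text
side yaw -1.388945234322624 -1.5271778638493527 front yaw -1.3448732777694603
0.42 0.20856660489947296 0.11334468756517217 mid 0.16095564623232256
0.5 0.2066268915241013 0.11121183988781853 mid 0.1589193657059599
front x at mid 0.4191794544822597
JuL [0.53947791 0.21933948 0.049     ]
JuR [0.64937494 0.21689606 0.049     ]
JlL [0.53757561 0.09613529 0.049     ]
JlR [0.64829893 0.09585415 0.049     ]
[(np.float64(141.90604026845637), np.float64(194.1529411764706)), (np.float64(143.74834437086093), np.float64(193.49704142011834)), (np.float64(145.67741935483872), np.float64(192.75))]
```

View pics/c1.png

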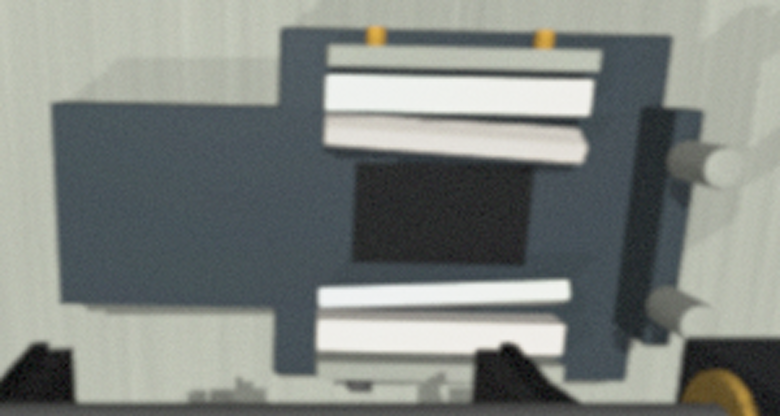

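Emit:
{"fn": "play_rows", "kwargs": {
  "targets": [
    [0,-0.003,-0.055,0,0,0,0],
    [0,-0.003,-0.055,0,0,0,0],
    [0,-0.003,-0.055,0,0,0,0],
    [0,-0.003,-0.055,0,0,0,0],
    [0,-0.003,-0.055,0,0,0,0],
    [0,0,0,0,0,0,0],
    [0,0,0,0,0,0,0]
  ]
}}

```text
time_s: 2.28
position: [0.5035, -0.122, 0.2224]
tcp_rot: [[0.002, 1.0, -0.001], [1.0, -0.002, 0.001], [0.001, -0.001, -1.0]]
force: [-0.9, 0.4, -0.0]
opening: 0.997
```

```bash
python3 - <<'E'
from h import *
s=bot.read_state(); print(s['time_s'],s['position'],s['force'],np.round(s['tcp_rot'],3).tolist())
shot('wrist','w2.png')
E
```

```text
2.275 [ 0.50352352 -0.12196501  0.22236927] [-0.87534726  0.39797868 -0.03752467] [[0.002, 1.0, -0.001], [1.0, -0.002, 0.001], [0.001, -0.001, -1.0]]
```

View pics/w2.png

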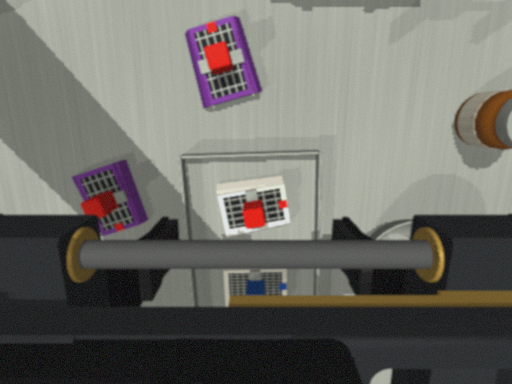

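Wrist view 2: red handle top is at (254,214), nose mark at (283,204), and the white plate spans about (217–290, 178–235). The blue cassette is below at (256,285) and well clear.

```bash
python3 - <<'E'
from h import *
im=cv2.imread('pics/w2.png'); c=bot.get_calibration('wrist')
h=cv2.cvtColor(im,cv2.COLOR_BGR2HSV).astype(int)
red=(((h[...,0]<8)|(h[...,0]>172))&(h[...,1]>150)&(h[...,2]>100)).astype(np.uint8); red[:,:205]=0; red[:160]=0;red[238:]=0
n,_,st,ce=cv2.connectedComponentsWithStats(red)
for i in range(1,n): print('red',st[i],ce[i],im[int(ce[i][1]),int(ce[i][0])])
big=1+np.argmax(st[1:,4]); m=(_==big).astype(np.uint8)
cnt=cv2.findContours(m,0,1)[0][0]; print('rect',cv2.minAreaRect(cnt))
# bright top face pixels of handle: value split
ys,xs=np.where(m); print('V pct',np.percentile(h[ys,xs,2],[10,30,50,70,90]))
wh=((h[...,1]<22)&(h[...,2]>205)).astype(np.uint8); wh[:165]=0; wh[238:]=0; wh[:,:205]=0; wh[:,300:]=0
cw=max(cv2.findContours(cv2.morphologyEx(wh,3,np.ones((9,9))),0,1)[0],key=cv2.contourArea)
print('white',cv2.contourArea(cw),cv2.approxPolyDP(cv2.convexHull(cw),3,True)[:,0].tolist())
cv2.imwrite('pics/c2.png',cv2.resize(im[165:245,200:310],None,fx=6,fy=6,interpolation=cv2.INTER_CUBIC))
E
```

```text
red [242 200  24  28 518] [253.40926641 214.18532819] [ 40  45 229]
red [278 200   9   9  54] [281.7962963  203.88888889] [ 28  38 222]
rect ((252.82431030273438, 213.94595336914062), (26.13943862915039, 21.700666427612305), 80.53767395019531)
V pct [137.  174.  220.5 226.  227. ]
white 393.0 [[248, 187], [251, 230], [226, 234], [217, 192], [224, 184]]
```

View pics/c2.png

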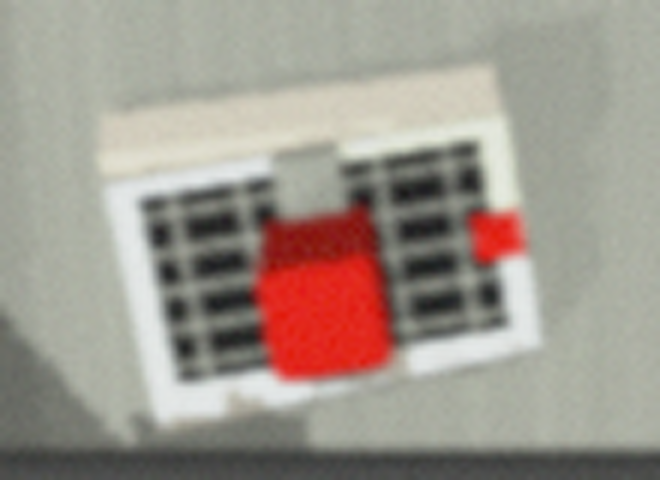

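```bash
python3 - <<'E'
from h import *
c=bot.get_calibration('wrist')
P=[ray(c,200+(u-2.5)/6,165+(v-2.5)/6,.020)[:2] for u,v in((107,182),(507,117),(542,345),(155,428))]
H=[ray(c,200+(u-2.5)/6,165+(v-2.5)/6,.057)[:2] for u,v in((258,270),(377,255),(393,368),(278,382))]
P=np.array(P);H=np.array(H)
tail=(P[0]+P[3])/2;nose=(P[1]+P[2])/2;d=nose-tail
ang=lambda v:np.degrees(np.arctan2(v[1],v[0]))
print('plate centre',(tail+nose)/2,'len',np.linalg.norm(d),'yaw',ang(d),'sides',ang(P[1]-P[0]),ang(P[2]-P[3]),'ends',ang(P[0]-P[3])-90,ang(P[1]-P[2])-90)
print('handle',H.mean(0),ang(H[1]+H[2]-H[0]-H[3]),np.linalg.norm(H[1]-H[0]))
im=cv2.imread('pics/w2.png'); h=cv2.cvtColor(im,cv2.COLOR_BGR2HSV)
m=((h[...,0]<8)|(h[...,0]>172))&(h[...,1]>150)&(h[...,2]>200); m[:,:240]=0;m[:,272:]=0;m[:195]=0;m[238:]=0
ys,xs=np.where(m); print('bright centroid',xs.mean(),ys.mean(),ray(c,xs.mean(),ys.mean(),.057)[:2])
E
```

```text
plate centre [ 0.50250811 -0.17150871] len 0.08390655325047809 yaw 11.117686688791492 sides 9.41043949706777 12.80574608345674 ends 8.85382360698759 9.711635571729033
handle [ 0.50257242 -0.16928189] 7.3670453382625 0.022540596747162356
bright centroid 253.43962848297213 217.74303405572755 [ 0.50193466 -0.16923045]
```

Emit:
{"fn": "play_rows", "kwargs": {
  "targets": [
    [0,0,-0.024,-0.02,0,0,0.0835],
    [0,-0.001,-0.024,-0.033,0,0,0.0835],
    [0,0,0,-0.05,0,0,0],
    [0,0,0,-0.05,0,0,0],
    [0,0,0,-0.03,0,0,0],
    [0,0,0,-0.01,0,0,0],
    [0,0,0,0,0,0,0],
    [0.8,0,0,0,0,0,0],
    [1,0,0,0,0,0,0],
    [1,0,0,0,0,0,0],
    [1,0,0,0,0,0,0],
    [1,0,0,0,0,0,0]
  ]
}}

```text
time_s: 3.82
position: [0.503, -0.1718, 0.0297]
tcp_rot: [[-0.162, 0.987, 0.0], [0.987, 0.162, -0.0], [-0.0, 0.0, -1.0]]
force: [-0.1, -0.9, -0.2]
opening: 0.514
```

Emit:
{"fn": "play_rows", "kwargs": {
  "targets": [
    [1,0,0,0,0,0,0],
    [1,0,0,0,0,0,0],
    [1,0,0,0,0,0,0],
    [1,0,0,0,0,0,0],
    [1,0,0,0,0,0,0]
  ]
}}

```text
time_s: 4.45
position: [0.5027, -0.1717, 0.0295]
tcp_rot: [[-0.162, 0.987, -0.001], [0.987, 0.162, 0.0], [0.0, -0.001, -1.0]]
force: [-0.7, -0.8, -0.5]
opening: 0.271
```

Emit:
{"fn": "play_rows", "kwargs": {
  "targets": [
    [1,0,0,0.02,0,0,0],
    [1,0,0,0.04,0,0,0],
    [1,0,0,0.03,0,0,0],
    [1,-0.004,0.03,0,0,0,-0.025],
    [1,-0.004,0.05,0,0,0,-0.03],
    [1,-0.004,0.06,0,0,0,-0.03],
    [1,-0.004,0.06,0,0,0,-0.03],
    [1,-0.004,0.06,0,0,0,-0.03],
    [1,-0.004,0.045,0,0,0,-0.03],
    [1,0,0.025,0,0,0,-0.013],
    [1,0,0,0,0,0,0],
    [1,0,0,0,0,0,0]
  ]
}}

```text
time_s: 5.95
position: [0.4788, 0.1579, 0.1193]
tcp_rot: [[0.025, 1.0, -0.0], [1.0, -0.025, -0.0], [-0.0, -0.0, -1.0]]
force: [0.4, -0.0, -2.8]
opening: 0.271
```

```bash
python3 - <<'E'
from h import *
s=bot.read_state(); print(s['time_s'],s['position'],s['force'],np.round(s['tcp_rot'],3).tolist(),s['opening'])
im,c=shot('wrist','w3.png')
cv2.imwrite('pics/c3.png',cv2.resize(im[80:245,150:450],None,fx=2.6,fy=2.6,interpolation=cv2.INTER_CUBIC))
E
```

```text
5.95 [0.47884145 0.15786379 0.11932306] [ 0.37296762 -0.00463418 -2.75417534] [[0.025, 1.0, -0.0], [1.0, -0.025, -0.0], [-0.0, -0.0, -1.0]] 0.2712263894268369
```

View pics/c3.png

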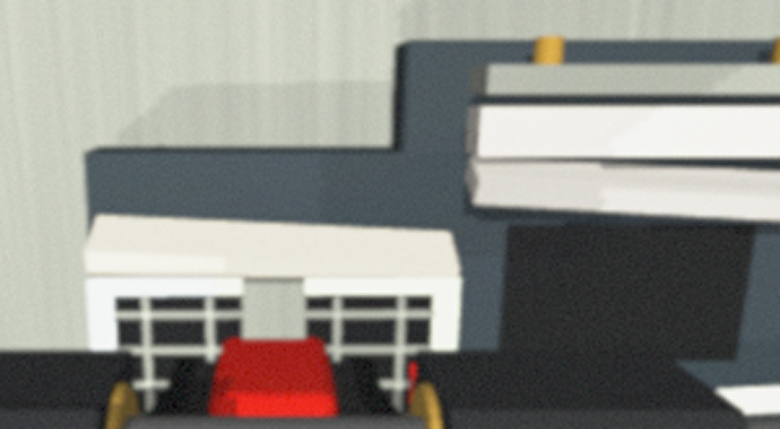

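The cassette hangs level in the grip. I'll use its +y side edges to check its y-offset and yaw.

```bash
python3 - <<'E'
from h import *
c=bot.get_calibration('wrist'); T=np.array(bot.read_state()['position'])
zb=T[2]-.0265
for nm,a,b,z,hw in (('bot',(95,215),(450,232),zb,.032+.0035),('top',(92,277),(460,277),zb+.017,.032-.0035)):
    A,B=[ray(c,150+u/2.6-.3,80+v/2.6-.3,z)[:2] for u,v in(a,b)]
    d=B-A; m=(A+B)/2; print(nm,'len',np.linalg.norm(d),'yaw+3:',np.degrees(np.arctan2(d[1],d[0]))+3,'centre est',m-[0,hw],'minus TCP',m-[0,hw]-T[:2])
E
```

```text
bot len 0.08543069168896811 yaw+3: -1.2652410075350025 centre est [0.48007918 0.15765542] minus TCP [0.00115585 0.0001688 ]
top len 0.08184959018162562 yaw+3: 1.5111186630187285 centre est [0.4805395  0.15552479] minus TCP [ 0.00161617 -0.00196183]
```

Emit:
{"fn": "play_rows", "kwargs": {
  "targets": [
    [1,0,0.001,-0.02,0,0,0],
    [1,0,0,-0.025,0,0,0],
    [1,0,0,-0.011,0,0,0],
    [1,0,0,-0.004,0,0,0],
    [1,0,0,-0.001,0,0,0],
    [1,0,0,0,0,0,0]
  ]
}}

```text
time_s: 6.75
position: [0.4795, 0.1592, 0.0591]
tcp_rot: [[0.025, 1.0, 0.001], [1.0, -0.025, 0.0], [0.0, 0.001, -1.0]]
force: [-0.4, 0.2, -2.0]
opening: 0.274
```

Emit:
{"fn": "play_rows", "kwargs": {
  "targets": [
    [1,0,0,-0.001,0,0,0],
    [1,0,0,-0.001,0,0,0],
    [1,0,0,0,0,0,0]
  ]
}}

```text
time_s: 7.12
position: [0.479, 0.1593, 0.0566]
tcp_rot: [[0.025, 1.0, 0.0], [1.0, -0.025, 0.0], [0.0, 0.0, -1.0]]
force: [-0.5, 0.5, -2.2]
opening: 0.272
```

Emit:
{"fn": "play_rows", "kwargs": {
  "targets": [
    [1,0,0,-0.0005,0,0,0],
    [1,0,0,-0.0005,0,0,0],
    [1,0,0,0,0,0,0]
  ]
}}

```text
time_s: 7.5
position: [0.479, 0.1593, 0.0564]
tcp_rot: [[0.025, 1.0, 0.0], [1.0, -0.025, 0.0], [0.0, 0.0, -1.0]]
force: [-1.8, -1.3, 5.3]
opening: 0.269
```

Emit:
{"fn": "play_rows", "kwargs": {
  "targets": [
    [1,0.005,-0.0001,0.0003,0,0,0],
    [1,0.01,-0.0003,0,0,0,0],
    [1,0.01,-0.0002,0,0,0,0],
    [1,0.01,-0.0003,0,0,0,0],
    [1,0.01,-0.0002,0,0,0,0],
    [1,0.005,-0.0001,0,0,0,0],
    [1,0,0,0,0,0,0]
  ]
}}

```text
time_s: 8.38
position: [0.5245, 0.1581, 0.0562]
tcp_rot: [[0.025, 1.0, -0.01], [1.0, -0.025, -0.0], [-0.001, -0.01, -1.0]]
force: [-9.9, -0.3, 12.1]
opening: 0.272
```

Emit:
{"fn": "play_rows", "kwargs": {
  "targets": [
    [1,0,0,0.0005,0,0,0],
    [1,0,0,0.0005,0,0,0],
    [1,0,0,0,0,0,0]
  ]
}}

```text
time_s: 8.75
position: [0.5305, 0.158, 0.0567]
tcp_rot: [[0.025, 1.0, 0.003], [1.0, -0.025, 0.0], [0.0, 0.003, -1.0]]
force: [1.0, -0.1, -2.1]
opening: 0.273
```

Emit:
{"fn": "play_rows", "kwargs": {
  "targets": [
    [1,0.008,-0.0002,0,0,0,0],
    [1,0.008,-0.0002,0,0,0,0],
    [1,0.008,-0.0002,0,0,0,0],
    [1,0.004,-0.0001,0,0,0,0],
    [1,0,0,0,0,0,0]
  ]
}}

```text
time_s: 9.38
position: [0.5574, 0.1573, 0.0568]
tcp_rot: [[0.025, 1.0, 0.0], [1.0, -0.025, 0.0], [0.0, 0.0, -1.0]]
force: [0.1, -0.2, -2.3]
opening: 0.271
```

Emit:
{"fn": "play_rows", "kwargs": {
  "targets": [
    [1,0.004,-0.0001,0,0,0,0],
    [1,0.004,-0.0001,0,0,0,0],
    [1,0.004,-0.0001,0,0,0,0],
    [1,0.002,0,0,0,0,0],
    [1,0,0,0,0,0,0]
  ]
}}

```text
time_s: 10.0
position: [0.5712, 0.1569, 0.0568]
tcp_rot: [[0.025, 1.0, 0.0], [1.0, -0.025, -0.0], [-0.0, 0.0, -1.0]]
force: [0.3, -0.4, -3.6]
opening: 0.272
```

Emit:
{"fn": "play_rows", "kwargs": {
  "targets": [
    [1,0,0,-0.0003,0,0,0],
    [1,0.002,-0.0001,0,0,0,0],
    [1,0.002,0,0,0,0,0],
    [1,0,0,0,0,0,0]
  ]
}}

```text
time_s: 10.5
position: [0.5744, 0.1569, 0.0565]
tcp_rot: [[0.025, 1.0, -0.002], [1.0, -0.025, -0.0], [-0.0, -0.002, -1.0]]
force: [-1.8, -0.5, -1.2]
opening: 0.276
```

Emit:
{"fn": "play_rows", "kwargs": {
  "targets": [
    [0.45,0,0,0,0,0,0],
    [0.45,0,0,0,0,0,0],
    [0.45,0,0,0,0,0,0],
    [0.45,0,0,0,0,0,0],
    [0.45,0,0,0,0,0,0],
    [0.45,0,0,0,0,0,0]
  ]
}}

```text
time_s: 11.25
position: [0.575, 0.157, 0.0565]
tcp_rot: [[0.025, 1.0, 0.0], [1.0, -0.025, 0.0], [0.0, 0.0, -1.0]]
force: [-0.2, -0.4, 0.4]
opening: 0.55
```

Emit:
{"fn": "play_rows", "kwargs": {
  "targets": [
    [0.45,0,0,0.02,0,0,0],
    [0.45,0,0,0.025,0,0,0],
    [1,-0.02,0.0005,0,0,0,0],
    [1,-0.02,0.0005,0,0,0,0],
    [1,0,0,0,0,0,0],
    [1,0,0,0,0,0,0],
    [1,0,0,0,0,0,0],
    [1,0,0,0,0,0,0],
    [1,0,0,0,0,0,0],
    [1,0,0,-0.02,0,0,0],
    [1,0,0,-0.02,0,0,0],
    [1,0,0,0,0,0,0]
  ]
}}

```text
time_s: 12.75
position: [0.5339, 0.1578, 0.0603]
tcp_rot: [[0.025, 1.0, -0.003], [1.0, -0.025, -0.0], [-0.0, -0.003, -1.0]]
force: [-0.4, -0.1, -0.7]
opening: 0.004
```

```bash
python3 - <<'E'
from h import *
s=bot.read_state(); print(s['time_s'],s['position'],s['force'],s['opening'])
im,c=shot('wrist','w4.png')
cv2.imwrite('pics/c4.png',cv2.resize(im[60:300,130:450],None,fx=2.4,fy=2.4,interpolation=cv2.INTER_CUBIC))
E
```

```text
12.75 [0.53385832 0.15779098 0.06028426] [-0.44153947 -0.11785909 -0.74619475] 0.004400243695149372
```

View pics/c4.png

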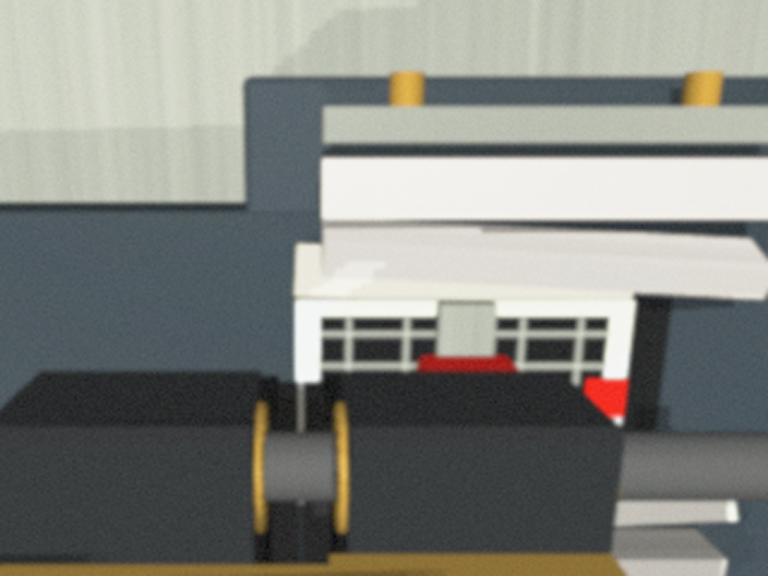

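Picture c4 shows the cassette sitting loose between the jaws, with its nose mark at (605,395) in the crop. The closed fingers are behind the handle, ready to push.

Emit:
{"fn": "play_rows", "kwargs": {
  "targets": [
    [1,0.004,-0.0001,-0.002,0,0,0],
    [1,0.004,-0.0001,-0.002,0,0,0],
    [1,0.004,-0.0001,0,0,0,0],
    [1,0.002,0,0,0,0,0],
    [1,0,0,0,0,0,0]
  ]
}}

```text
time_s: 13.42
position: [0.5493, 0.1576, 0.0577]
tcp_rot: [[0.025, 1.0, 0.0], [1.0, -0.025, 0.0], [0.0, 0.0, -1.0]]
force: [-0.6, -0.4, -1.0]
opening: 0.008
```

Emit:
{"fn": "play_rows", "kwargs": {
  "targets": [
    [1,0.002,0,0,0,0,0],
    [1,0.002,-0.0001,0,0,0,0],
    [1,0,0,0,0,0,0]
  ]
}}

```text
time_s: 13.8
position: [0.5523, 0.1576, 0.0575]
tcp_rot: [[0.025, 1.0, -0.002], [1.0, -0.025, -0.0], [-0.0, -0.002, -1.0]]
force: [-1.2, 0.1, 1.3]
opening: 0.003
```

Emit:
{"fn": "play_rows", "kwargs": {
  "targets": [
    [1,0.002,0,0,0,0,0],
    [1,0.002,-0.0001,0,0,0,0],
    [1,0,0,0,0,0,0]
  ]
}}

```text
time_s: 14.18
position: [0.5568, 0.1574, 0.0575]
tcp_rot: [[0.025, 1.0, -0.001], [1.0, -0.025, -0.0], [-0.0, -0.001, -1.0]]
force: [-3.5, -0.3, 1.1]
opening: 0.007
```

Emit:
{"fn": "play_rows", "kwargs": {
  "targets": [
    [1,0.002,0,0,0,0,0],
    [1,0.002,-0.0001,0,0,0,0],
    [1,0,0,0,0,0,0]
  ]
}}

```text
time_s: 14.55
position: [0.5606, 0.1571, 0.0575]
tcp_rot: [[0.025, 1.0, -0.001], [1.0, -0.025, -0.0], [-0.0, -0.001, -1.0]]
force: [-4.0, -0.8, 2.9]
opening: 0.005
```

Emit:
{"fn": "play_rows", "kwargs": {
  "targets": [
    [1,0.002,0,0,0,0,0],
    [1,0.001,-0.0001,0,0,0,0],
    [1,0,0,0,0,0,0]
  ]
}}

```text
time_s: 14.92
position: [0.563, 0.157, 0.0575]
tcp_rot: [[0.025, 1.0, -0.002], [1.0, -0.025, -0.001], [-0.001, -0.002, -1.0]]
force: [-5.5, -0.9, 4.4]
opening: 0.006
```

Emit:
{"fn": "play_rows", "kwargs": {
  "targets": [
    [1,0.002,0,0,0,0,0],
    [1,0.001,-0.0001,0,0,0,0],
    [1,0,0,0,0,0,0]
  ]
}}

```text
time_s: 15.3
position: [0.5655, 0.1568, 0.0575]
tcp_rot: [[0.025, 1.0, -0.003], [1.0, -0.025, -0.001], [-0.001, -0.003, -1.0]]
force: [-7.4, -1.1, 4.8]
opening: 0.005
```

Emit:
{"fn": "play_rows", "kwargs": {
  "targets": [
    [1,0.001,0,0,0,0,0],
    [1,0.001,0,0,0,0,0],
    [1,0,0,0,0,0,0]
  ]
}}

```text
time_s: 15.68
position: [0.5664, 0.1567, 0.0575]
tcp_rot: [[0.025, 1.0, -0.005], [1.0, -0.025, -0.001], [-0.001, -0.005, -1.0]]
force: [-8.3, -1.8, 6.7]
opening: 0.006
```

Emit:
{"fn": "play_rows", "kwargs": {
  "targets": [
    [1,0.001,0,0,0,0,0],
    [1,0.001,-0.0001,0,0,0,0],
    [1,0,0,0,0,0,0]
  ]
}}

```text
time_s: 16.05
position: [0.5671, 0.1566, 0.0575]
tcp_rot: [[0.025, 1.0, -0.008], [1.0, -0.025, -0.001], [-0.001, -0.008, -1.0]]
force: [-10.0, -1.7, 8.6]
opening: 0.006
```

Emit:
{"fn": "play_rows", "kwargs": {
  "targets": [
    [1,0.001,0,0.0005,0,0,0],
    [1,0.001,0,0,0,0,0],
    [1,0,0,0,0,0,0]
  ]
}}

```text
time_s: 16.42
position: [0.5671, 0.1566, 0.0575]
tcp_rot: [[0.025, 1.0, -0.013], [1.0, -0.025, -0.001], [-0.002, -0.013, -1.0]]
force: [-11.9, -1.8, 8.8]
opening: 0.002
```

Emit:
{"fn": "play_rows", "kwargs": {
  "targets": [
    [1,0.001,0,0.0005,0,0,0],
    [1,0.001,-0.0001,0,0,0,0],
    [1,0,0,0,0,0,0]
  ]
}}

```text
time_s: 16.8
position: [0.5671, 0.1566, 0.0576]
tcp_rot: [[0.024, 1.0, -0.017], [1.0, -0.024, -0.001], [-0.002, -0.017, -1.0]]
force: [-14.2, -2.2, 9.2]
opening: 0.004
```

Emit:
{"fn": "play_rows", "kwargs": {
  "targets": [
    [1,0.001,0,0.0005,0,0,0],
    [1,0.001,0,0.0005,0,0,0],
    [1,0,0,0,0,0,0]
  ]
}}

```text
time_s: 17.18
position: [0.5671, 0.1566, 0.0577]
tcp_rot: [[0.024, 0.999, -0.021], [1.0, -0.024, -0.002], [-0.002, -0.021, -1.0]]
force: [-17.2, -2.1, 6.7]
opening: 0.008
```

Emit:
{"fn": "play_rows", "kwargs": {
  "targets": [
    [1,0.001,0,0.0005,0,0,0],
    [1,0.001,-0.0001,0.0005,0,0,0],
    [1,0,0,0,0,0,0]
  ]
}}

```text
time_s: 17.55
position: [0.5671, 0.1566, 0.0579]
tcp_rot: [[0.024, 0.999, -0.025], [1.0, -0.024, -0.002], [-0.002, -0.025, -1.0]]
force: [-18.5, -1.1, 5.1]
opening: 0.004
```

Emit:
{"fn": "play_rows", "kwargs": {
  "targets": [
    [1,0.001,0,0.0003,0,0,0],
    [1,0.001,0,0.0003,0,0,0],
    [1,0,0,0,0,0,0]
  ]
}}

```text
time_s: 17.92
position: [0.5671, 0.1565, 0.058]
tcp_rot: [[0.024, 0.999, -0.03], [1.0, -0.024, -0.002], [-0.003, -0.03, -1.0]]
force: [-19.9, -1.2, 4.7]
opening: 0.008
```

Emit:
{"fn": "play_rows", "kwargs": {
  "targets": [
    [1,0.001,0,0.0003,0,0,0],
    [1,0,0,0,0,0,0],
    [1,0,0,0,0,0,0]
  ]
}}

```text
time_s: 18.3
position: [0.5671, 0.1565, 0.058]
tcp_rot: [[0.024, 0.999, -0.032], [1.0, -0.024, -0.002], [-0.003, -0.032, -0.999]]
force: [-21.0, -1.2, 4.6]
opening: 0.002
```

```bash
python3 - <<'E'
from h import *
for i in range(2):
  s=bot.read_state(); print(s['time_s'],s['position'],s['force'],s['moment'])
  if i==0: im,c=shot('wrist','w5.png')
cv2.imwrite('pics/c5.png',cv2.resize(im[60:300,130:450],None,fx=2.4,fy=2.4,interpolation=cv2.INTER_CUBIC))
E
```

```text
18.3 [0.56708538 0.15652802 0.05796598] [-21.00913975  -1.1823901    4.60662574] [-0.2211523   3.36774261  0.00649013]
18.35 [0.56711686 0.15651821 0.05797394] [-22.43262303  -1.63846188   3.42786954] [-0.21265759  3.37304042 -0.01542413]
```

View pics/c5.png

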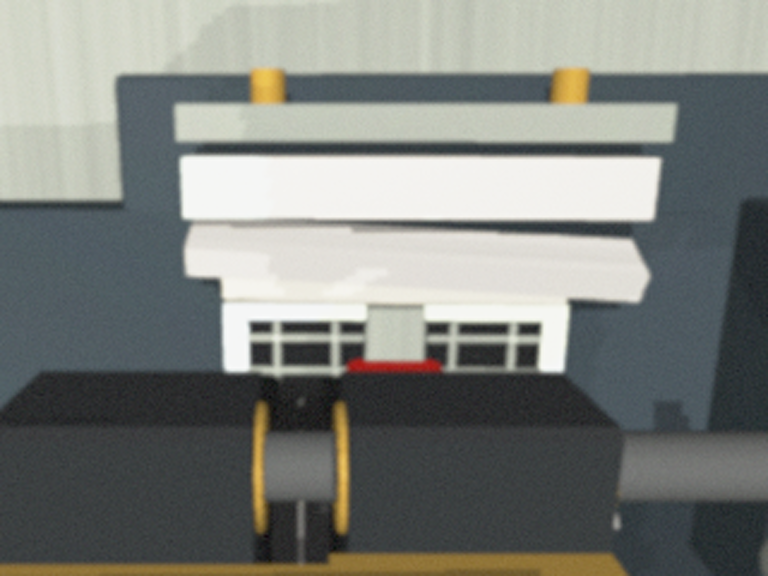

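Picture c5 shows the cassette deeper between the jaws, its tail about at (222,310) in the crop and past the jaw entrance. Next I'll compute its centre from the picture.

```bash
python3 - <<'E'
from h import *
c5=bot.get_calibration('wrist')
def pt(u,v,z): return ray(c5,130+u/2.4-.3,60+v/2.4-.3,z)[:2]
A,B=pt(222,306,.047),pt(567,306,.047); print('upper face edge tail,nose',A,B,'len',np.linalg.norm(B-A),'mid',(A+B)/2)
J=[pt(u,v,.049) for u,v in((182,190),(657,190),(187,260),(645,285))]; print('jaw ends',J)
h1,h2=pt(348,362,.075),pt(442,362,.075); print('handle +y face',h1,h2,(h1+h2)/2)
d=np.array([.9997,-.0248]); 
print('centre along way rel seat', ((A+B)/2-np.array([.589,.1568]))@d, 'via jaws (jaw mid=+5)', (((A+B)/2-(J[0]+J[1])/2)@d)*1000+5,'(mm)')
E
```

```text
upper face edge tail,nose [0.54861107 0.18246455] [0.6318108  0.18107276] len 0.08321136431747442 mid [0.59021094 0.18176865]
jaw ends [array([0.54103306, 0.21081539]), array([0.64956612, 0.20842824]), array([0.54114431, 0.19434831]), array([0.64891306, 0.18636302])]
handle +y face [0.57840934 0.17694366] [0.59777217 0.17667203] [0.58809076 0.17680785]
centre along way rel seat 0.0005913492975270268 via jaws (jaw mid=+5) 0.6036310988079636 (mm)
```

The motion stalled early, at about +0.6 mm, and the upward force on the tool rose with it. That points to a pitch jam: pushing high on the handle lifts the tail into the undercut. I'll back off and push low on the tail face instead.

Emit:
{"fn": "play_rows", "kwargs": {
  "targets": [
    [1,-0.01,0.0002,0,0,0,0],
    [1,-0.015,0.0003,0,0,0,0],
    [1,-0.015,0.0004,0,0,0,0],
    [1,-0.016,0.0004,0,0,0,0],
    [1,0,0,0,0,0,0],
    [1,0,0,0,0,0,0]
  ]
}}

```text
time_s: 19.1
position: [0.5277, 0.1582, 0.0618]
tcp_rot: [[0.025, 1.0, 0.003], [1.0, -0.025, 0.0], [0.0, 0.003, -1.0]]
force: [0.0, -1.6, -0.6]
opening: 0.005
```

Emit:
{"fn": "play_rows", "kwargs": {
  "targets": [
    [1,-0.004,0,-0.008,0,0,0],
    [1,0,0,-0.01,0,0,0],
    [1,0,0,-0.006,0,0,0],
    [1,0,0,0,0,0,0],
    [1,0,0,0,0,0,0]
  ]
}}

```text
time_s: 19.73
position: [0.5221, 0.1582, 0.0374]
tcp_rot: [[0.025, 1.0, 0.0], [1.0, -0.025, 0.0], [0.0, 0.0, -1.0]]
force: [-0.2, 0.2, 0.6]
opening: 0.002
```

Emit:
{"fn": "play_rows", "kwargs": {
  "targets": [
    [1,0.003,0,0,0,0,0],
    [1,0.003,-0.0001,0,0,0,0],
    [1,0.002,0,0,0,0,0],
    [1,0,0,0,0,0,0]
  ]
}}

```text
time_s: 20.23
position: [0.5303, 0.158, 0.0376]
tcp_rot: [[0.025, 1.0, 0.0], [1.0, -0.025, 0.0], [0.0, 0.0, -1.0]]
force: [-0.6, 0.2, -1.1]
opening: 0.005
```

Emit:
{"fn": "play_rows", "kwargs": {
  "targets": [
    [1,0.002,0,0,0,0,0],
    [1,0.002,0,0,0,0,0],
    [1,0,0,0,0,0,0]
  ]
}}

```text
time_s: 20.6
position: [0.5343, 0.158, 0.0375]
tcp_rot: [[0.025, 1.0, 0.0], [1.0, -0.025, 0.0], [0.0, 0.0, -1.0]]
force: [0.4, 0.4, -0.3]
opening: 0.006
```

Emit:
{"fn": "play_rows", "kwargs": {
  "targets": [
    [1,0.002,-0.0001,0,0,0,0],
    [1,0.002,0,0,0,0,0],
    [1,0,0,0,0,0,0]
  ]
}}

```text
time_s: 20.98
position: [0.5382, 0.1579, 0.0374]
tcp_rot: [[0.025, 1.0, 0.0], [1.0, -0.025, 0.0], [0.0, 0.0, -1.0]]
force: [-0.4, 0.1, -0.8]
opening: 0.005
```

Emit:
{"fn": "play_rows", "kwargs": {
  "targets": [
    [1,0.002,-0.0001,0,0,0,0],
    [1,0.002,0,0,0,0,0],
    [1,0,0,0,0,0,0]
  ]
}}

```text
time_s: 21.35
position: [0.5396, 0.1579, 0.0372]
tcp_rot: [[0.025, 1.0, -0.005], [1.0, -0.025, -0.0], [-0.0, -0.005, -1.0]]
force: [-5.5, 1.2, 3.6]
opening: 0.006
```

Emit:
{"fn": "play_rows", "kwargs": {
  "targets": [
    [1,0.001,0,0,0,0,0],
    [1,0.001,0,0,0,0,0],
    [1,0,0,0,0,0,0]
  ]
}}

```text
time_s: 21.72
position: [0.5396, 0.1579, 0.0373]
tcp_rot: [[0.025, 1.0, -0.009], [1.0, -0.025, -0.0], [-0.001, -0.009, -1.0]]
force: [-8.4, 0.4, 7.0]
opening: 0.005
```

Emit:
{"fn": "play_rows", "kwargs": {
  "targets": [
    [1,0.001,0,0,0,0,0],
    [1,0.001,0,0,0,0,0],
    [1,0,0,0,0,0,0]
  ]
}}

```text
time_s: 22.1
position: [0.5397, 0.1578, 0.0372]
tcp_rot: [[0.025, 1.0, -0.013], [1.0, -0.025, -0.001], [-0.001, -0.013, -1.0]]
force: [-10.8, 0.7, 9.3]
opening: 0.005
```

Emit:
{"fn": "play_rows", "kwargs": {
  "targets": [
    [1,0.001,0,0,0,0,0],
    [1,0.001,0,0,0,0,0],
    [1,0,0,0,0,0,0]
  ]
}}

```text
time_s: 22.48
position: [0.5398, 0.1578, 0.0372]
tcp_rot: [[0.025, 1.0, -0.017], [1.0, -0.025, -0.001], [-0.001, -0.017, -1.0]]
force: [-12.6, -0.1, 12.0]
opening: 0.002
```

Emit:
{"fn": "play_rows", "kwargs": {
  "targets": [
    [1,0.001,0,0.001,0,0,0],
    [1,0.001,0,0.001,0,0,0],
    [1,0,0,0,0,0,0]
  ]
}}

```text
time_s: 22.85
position: [0.541, 0.1578, 0.0373]
tcp_rot: [[0.025, 1.0, -0.019], [1.0, -0.025, -0.001], [-0.002, -0.019, -1.0]]
force: [-11.0, 0.7, 0.4]
opening: 0.007
```

Emit:
{"fn": "play_rows", "kwargs": {
  "targets": [
    [1,0.001,0,0.001,0,0,0],
    [1,0.001,0,0.001,0,0,0],
    [1,0,0,0,0,0,0]
  ]
}}

```text
time_s: 23.22
position: [0.5411, 0.1577, 0.0377]
tcp_rot: [[0.025, 0.999, -0.024], [1.0, -0.025, -0.001], [-0.002, -0.024, -1.0]]
force: [-11.0, 0.7, -7.3]
opening: 0.006
```

Emit:
{"fn": "play_rows", "kwargs": {
  "targets": [
    [1,0.001,0,0.0005,0,0,0],
    [1,0.001,0,0.0005,0,0,0],
    [1,0,0,0,0,0,0]
  ]
}}

```text
time_s: 23.6
position: [0.5411, 0.1577, 0.0378]
tcp_rot: [[0.025, 0.999, -0.028], [1.0, -0.025, -0.002], [-0.002, -0.028, -1.0]]
force: [-12.2, 1.8, -10.1]
opening: 0.001
```

Emit:
{"fn": "play_rows", "kwargs": {
  "targets": [
    [1,0,0,-0.001,0,0,0],
    [1,0,0,-0.0005,0,0,0],
    [1,0,0,0,0,0,0]
  ]
}}

```text
time_s: 23.98
position: [0.5416, 0.1577, 0.0376]
tcp_rot: [[0.025, 0.999, -0.027], [1.0, -0.025, -0.002], [-0.002, -0.027, -1.0]]
force: [-14.9, 0.3, -2.4]
opening: 0.005
```

Emit:
{"fn": "play_rows", "kwargs": {
  "targets": [
    [1,0.001,0,0.0002,0,0,0],
    [1,0.001,0,0.0002,0,0,0],
    [1,0,0,0,0,0,0]
  ]
}}

```text
time_s: 24.35
position: [0.5418, 0.1577, 0.0376]
tcp_rot: [[0.025, 0.999, -0.03], [1.0, -0.025, -0.002], [-0.003, -0.03, -1.0]]
force: [-16.5, 0.6, -1.5]
opening: 0.006
```

Emit:
{"fn": "play_rows", "kwargs": {
  "targets": [
    [1,0.001,0,0.0002,0,0,0],
    [1,0.001,0,0.0002,0,0,0],
    [1,0,0,0,0,0,0]
  ]
}}

```text
time_s: 24.72
position: [0.5421, 0.1576, 0.0377]
tcp_rot: [[0.024, 0.999, -0.034], [1.0, -0.025, -0.002], [-0.003, -0.034, -0.999]]
force: [-18.2, 0.8, -1.0]
opening: 0.003
```

Emit:
{"fn": "play_rows", "kwargs": {
  "targets": [
    [1,0.001,0,0.0002,0,0,0],
    [1,0.001,0,0.0001,0,0,0],
    [1,0,0,0,0,0,0]
  ]
}}

```text
time_s: 25.1
position: [0.5422, 0.1576, 0.0377]
tcp_rot: [[0.024, 0.999, -0.038], [1.0, -0.024, -0.002], [-0.003, -0.038, -0.999]]
force: [-21.3, 0.8, -0.9]
opening: 0.007
```

Emit:
{"fn": "play_rows", "kwargs": {
  "targets": [
    [1,0.001,0,0.0001,0,0,0],
    [1,0.001,0,0.0001,0,0,0],
    [1,0,0,0,0,0,0]
  ]
}}

```text
time_s: 25.48
position: [0.5424, 0.1576, 0.0377]
tcp_rot: [[0.024, 0.999, -0.042], [1.0, -0.024, -0.002], [-0.003, -0.042, -0.999]]
force: [-23.7, 1.5, 1.1]
opening: 0.007
```

The push now rises as described: about 5 N/mm, reaching 23.7 N. I'll back off, press the tail lightly down to make sure it sits flat, and re-check with a low push.

Emit:
{"fn": "play_rows", "kwargs": {
  "targets": [
    [1,-0.01,0.0002,0,0,0,0],
    [1,-0.012,0.0003,0,0,0,0],
    [1,-0.01,0.0003,0,0,0,0],
    [1,0,0,0.02,0,0,0],
    [1,0.018,-0.0004,0,0,0,0],
    [1,0.016,-0.0005,0,0,0,0],
    [1,0,0,0,0,0,0],
    [1,0,0,0,0,0,0]
  ]
}}

```text
time_s: 26.48
position: [0.5636, 0.1577, 0.0624]
tcp_rot: [[0.025, 1.0, -0.0], [1.0, -0.025, -0.0], [-0.0, -0.0, -1.0]]
force: [-0.5, -0.5, -0.3]
opening: 0.005
```

Emit:
{"fn": "play_rows", "kwargs": {
  "targets": [
    [1,0.001,0,-0.007,0,0,0],
    [1,0,0,-0.005,0,0,0],
    [1,0,0,-0.002,0,0,0],
    [1,0,0,0,0,0,0]
  ]
}}

```text
time_s: 26.98
position: [0.5647, 0.1578, 0.0479]
tcp_rot: [[0.025, 1.0, -0.001], [1.0, -0.025, -0.0], [-0.0, -0.001, -1.0]]
force: [0.8, -0.3, -0.2]
opening: 0.007
```

Emit:
{"fn": "play_rows", "kwargs": {
  "targets": [
    [1,0,0,-0.001,0,0,0],
    [1,0,0,-0.001,0,0,0],
    [1,0,0,0,0,0,0]
  ]
}}

```text
time_s: 27.35
position: [0.5651, 0.1577, 0.0465]
tcp_rot: [[0.025, 1.0, 0.0], [1.0, -0.025, 0.0], [0.0, 0.0, -1.0]]
force: [0.3, -0.8, 1.1]
opening: 0.007
```

Emit:
{"fn": "play_rows", "kwargs": {
  "targets": [
    [1,0,0,-0.0005,0,0,0],
    [1,0,0,-0.0005,0,0,0],
    [1,0,0,0,0,0,0]
  ]
}}

```text
time_s: 27.72
position: [0.5652, 0.1578, 0.0464]
tcp_rot: [[0.025, 1.0, 0.001], [1.0, -0.025, 0.0], [0.0, 0.001, -1.0]]
force: [-1.8, -0.7, 8.0]
opening: 0.002
```

Emit:
{"fn": "play_rows", "kwargs": {
  "targets": [
    [1,0,0,-0.0005,0,0,0],
    [1,0,0,0,0,0,0]
  ]
}}

```text
time_s: 27.98
position: [0.5652, 0.1578, 0.0464]
tcp_rot: [[0.025, 1.0, 0.001], [1.0, -0.025, -0.0], [-0.0, 0.001, -1.0]]
force: [-3.0, -0.8, 10.9]
opening: 0.005
```

Emit:
{"fn": "play_rows", "kwargs": {
  "targets": [
    [1,0,0,0.014,0,0,0],
    [1,-0.018,0.0004,0,0,0,0],
    [1,-0.017,0.0004,0,0,0,0],
    [1,0,0,-0.01,0,0,0],
    [1,0,0,-0.012,0,0,0],
    [1,0,0,0,0,0,0],
    [1,0,0,0,0,0,0]
  ]
}}

```text
time_s: 28.85
position: [0.5305, 0.1585, 0.0363]
tcp_rot: [[0.025, 1.0, -0.0], [1.0, -0.025, 0.0], [0.0, -0.0, -1.0]]
force: [0.7, -0.3, 0.3]
opening: 0.004
```

Emit:
{"fn": "play_rows", "kwargs": {
  "targets": [
    [1,0.004,-0.0001,0,0,0,0],
    [1,0.004,-0.0001,0,0,0,0],
    [1,0.003,-0.0001,0,0,0,0],
    [1,0,0,0,0,0,0]
  ]
}}

```text
time_s: 29.35
position: [0.5415, 0.1582, 0.0369]
tcp_rot: [[0.025, 1.0, 0.001], [1.0, -0.025, 0.0], [0.0, 0.001, -1.0]]
force: [-0.0, 0.2, 0.4]
opening: 0.005
```

Emit:
{"fn": "play_rows", "kwargs": {
  "targets": [
    [1,0.001,0,0,0,0,0],
    [1,0.001,0,0.0005,0,0,0],
    [1,0.001,0,0.0005,0,0,0],
    [1,0,0,0,0,0,0]
  ]
}}

```text
time_s: 29.85
position: [0.5424, 0.1582, 0.0373]
tcp_rot: [[0.025, 1.0, -0.003], [1.0, -0.025, -0.0], [-0.0, -0.003, -1.0]]
force: [-3.2, -0.1, -1.2]
opening: 0.002
```

Emit:
{"fn": "play_rows", "kwargs": {
  "targets": [
    [1,0.001,0,0.0003,0,0,0],
    [1,0.001,0,0.0003,0,0,0],
    [1,0.001,0,0.0002,0,0,0],
    [1,0,0,0,0,0,0]
  ]
}}

```text
time_s: 30.35
position: [0.5425, 0.1582, 0.0374]
tcp_rot: [[0.025, 1.0, -0.01], [1.0, -0.025, -0.001], [-0.001, -0.01, -1.0]]
force: [-7.1, 1.1, -1.8]
opening: 0.003
```

Emit:
{"fn": "play_rows", "kwargs": {
  "targets": [
    [1,0.001,0,0.0003,0,0,0],
    [1,0.001,0,0.0003,0,0,0],
    [1,0.001,0,0.0002,0,0,0],
    [1,0,0,0,0,0,0]
  ]
}}

```text
time_s: 30.85
position: [0.5425, 0.1582, 0.0375]
tcp_rot: [[0.025, 1.0, -0.016], [1.0, -0.025, -0.001], [-0.001, -0.016, -1.0]]
force: [-11.2, 0.9, -1.3]
opening: 0.009
```

Emit:
{"fn": "play_rows", "kwargs": {
  "targets": [
    [1,0.001,0,0.0002,0,0,0],
    [1,0.001,0,0.0002,0,0,0],
    [1,0.001,0,0.0001,0,0,0],
    [1,0,0,0,0,0,0]
  ]
}}

```text
time_s: 31.35
position: [0.5425, 0.1582, 0.0375]
tcp_rot: [[0.025, 0.999, -0.022], [1.0, -0.025, -0.001], [-0.002, -0.022, -1.0]]
force: [-14.4, 1.4, -1.5]
opening: 0.005
```

Emit:
{"fn": "play_rows", "kwargs": {
  "targets": [
    [1,0.001,0,0.0002,0,0,0],
    [1,0.001,0,0.0002,0,0,0],
    [1,0.001,0,0.0001,0,0,0],
    [1,0,0,0,0,0,0]
  ]
}}

```text
time_s: 31.85
position: [0.5425, 0.1582, 0.0375]
tcp_rot: [[0.024, 0.999, -0.029], [1.0, -0.025, -0.002], [-0.002, -0.029, -1.0]]
force: [-17.2, 1.7, 1.0]
opening: 0.005
```

Emit:
{"fn": "play_rows", "kwargs": {
  "targets": [
    [1,0.001,0,0.0002,0,0,0],
    [1,0.001,0,0.0002,0,0,0],
    [1,0,0,0,0,0,0]
  ]
}}

```text
time_s: 32.22
position: [0.5425, 0.1582, 0.0376]
tcp_rot: [[0.024, 0.999, -0.033], [1.0, -0.025, -0.002], [-0.003, -0.033, -0.999]]
force: [-19.8, 0.9, 1.1]
opening: 0.006
```

It holds 20 N with no movement (x stays at 0.5425), so it is wedged. Withdrawing now.

Emit:
{"fn": "play_rows", "kwargs": {
  "targets": [
    [1,-0.01,0.0002,0,0,0,0],
    [1,-0.014,0.0003,0,0,0,0],
    [1,-0.012,0.0003,0,0,0,0],
    [1,0,0,0.03,0,0,0],
    [1,0,0,0.05,0,0,0],
    [1,0,0,0.06,0,0,0],
    [1,0,0,0.04,0,0,0],
    [1,0,0,0,0,0,0],
    [1,0,0,0,0,0,0]
  ]
}}

```text
time_s: 33.35
position: [0.5217, 0.159, 0.2205]
tcp_rot: [[0.025, 1.0, 0.0], [1.0, -0.025, -0.0], [-0.0, 0.0, -1.0]]
force: [0.0, 0.0, -0.7]
opening: 0.003
```

```bash
python3 - <<'E'
from h import *
s=bot.read_state(); print(s['time_s'],s['position'],s['force'])
im,c=shot('wrist','w6.png'); t,_=shot('top','top6.png')
a=cv2.resize(im[80:245,150:450],None,fx=1.9,fy=1.9,interpolation=cv2.INTER_CUBIC)
b=cv2.resize(t[150:280,190:370],None,fx=1.9*300/180/1.6,fy=1.9*300/180/1.6,interpolation=cv2.INTER_CUBIC)
w=a.shape[1]; b=cv2.copyMakeBorder(b,0,0,0,w-b.shape[1],0); cv2.imwrite('pics/c6.png',np.vstack([a,b])); print(a.shape,b.shape)
E
```

```text
33.35 [0.52165921 0.15895969 0.22054237] [ 0.02196668  0.00957958 -0.70283893]
(314, 570, 3) (257, 570, 3)
```

View pics/c6.png

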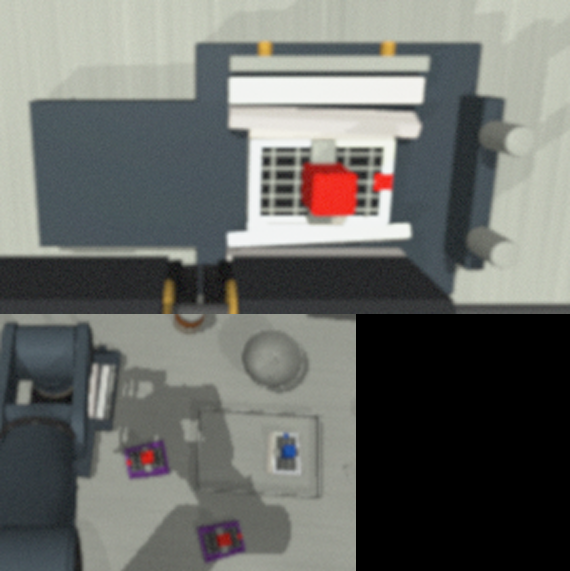

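The final picture shows the cassette square between the jaws, with its handle at (330,190) and nose mark at (383,182). The blue cassette and the purple look-alikes are in place. Handing in.

```bash
python3 -c "
from rig import bot
print(bot.hand_in())"
```

```text
the job is handed in; nothing more can be done
None
```

The red-handled cassette is wedged in the dicer's way, released and left there. I handed the job in at about 33 s, with the arm clear and touching nothing.

- **Placing:** I gripped it by the handle, lifted it out of the tray and set it nose first on the ledge. I slid it into the jaws in the grip, then let go so it could centre itself.
- **First push failed:** pushing high on the handle stalled it at about +0.6 mm from the seat point, although the push reached 22 N. I took this for the tail lifting and jamming.
- **Second push:** I pushed low on the tail instead. It went on about 2.8 mm while the push rose at about 5 N/mm to 23.7 N.
- **Checks that passed:** the tail lay flat under an 11 N downward press. A second push of 20 N did not move it. The last wrist picture shows it square between both jaws, centre roughly 3 mm past the seat point.
- **Other objects:** the last top picture shows the blue cassette and both purple look-alikes where they were. I did not measure the other bystanders again, and the arm hid some of the table.
- **Weakest check:** the jaw setting could only be inferred. The tight spot is near the shallow end of the given range, and the picture-based positions are good to about 1–2 mm.

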